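Reset the tripped breaker in its well on the bench power box

TASK

One of the three breakers on the power box has tripped: its key has popped up in its well. First press the rocker fully over to off, so that nothing plugged in starts up; reach a fingertip into that well and push the key down until it is fully home, then press the rocker fully back to on. Work with the fingertips only: keep off the two good breakers, leave the box where it stands without shoving, tipping or lifting it, and do not disturb the tools lying round it.

Things in the scene. Friction and masses are not known exactly. Their poses are not given: they have to be found in the camera images.
- power_box: Grey portable battery power box, black rubber corners, loose on the bench on four feet, about 3 kg: 160 mm (x) by 230 mm (y), top panel 70 mm above the bench. Origin: centre of its underside; z up, x to its back (away from the robot), y to its left; turned up to 20 degrees. Handles stand out 29 mm on its short sides. On top: three breakers in a row, and the rocker in front of the middle one.
- panel (a point): point on the box's top panel midway between rocker and breakers (axes as the box). From the box's origin the rocker's pivot is at x = -42, y = 0 mm; the three breaker places are at x = +36, y = +66, 0 and -66 mm. Left of the rocker is a flat display, right of it two flat ports; three outlets are on the front face.
- rocker (a joint): Main switch: black V-shaped rocker, 52 mm along the box's x, 28 mm wide, in a 3 mm high bezel. 0 rad = ON (as at the start): back half, towards the breakers, down and level, front half raised at 0.34 rad. 0.34 = OFF: front half level, back half raised. A level half is 75 mm above the bench. About 3 N down on the raised half moves it; it stays where it is left, so press it fully over.
- rocker_front (a point): point on the top face of the rocker's front half, on its centre line, 17 mm from the pivot; moves with the paddle: raised nearly 6 mm while ON, so it travels that far when pressed
- rocker_back (a point): the same point on the rocker's back half, 17 mm from the pivot: raised nearly 6 mm while OFF
- breaker_a: Black breaker module (THE TRIPPED ONE, its key is popped up), 50 mm square, 46 mm high, loose in a pocket of the box; which of the three places varies. Its top is an open square well, 42 mm inside, walls 4 mm, 22 mm deep, rim 72 mm above the bench; a pale round key 16 mm across stands in the middle of the well. Origin: centre of the module's underside, 26 mm above the bench, z up.
- reset_a (a joint): Push-to-reset key of breaker_a: 0 m = popped up (tripped), its top 10 mm below the well's rim; 0.008 m = fully home (reset), its top 18 mm below the rim. About 3 N straight down moves it; it has no return spring and stays where it is left.
- reset_a_top (a point): centre of the top face of breaker_a's key; moves with it
- breaker_b: Black breaker module (a good one, its key is home), 50 mm square, 46 mm high, loose in a pocket of the box; which of the three places varies. Its top is an open square well, 42 mm inside, walls 4 mm, 22 mm deep, rim 72 mm above the bench; a pale round key 16 mm across stands in the middle of the well. Origin: centre of the module's underside, 26 mm above the bench, z up.
- reset_b (a joint): Push-to-reset key of breaker_b: 0 m = popped up (tripped), its top 10 mm below the well's rim; 0.008 m = fully home (reset), its top 18 mm below the rim. About 3 N straight down moves it; it has no return spring and stays where it is left.
- reset_b_top (a point): centre of the top face of breaker_b's key; moves with it
- breaker_c: Black breaker module (a good one, its key is home), 50 mm square, 46 mm high, loose in a pocket of the box; which of the three places varies. Its top is an open square well, 42 mm inside, walls 4 mm, 22 mm deep, rim 72 mm above the bench; a pale round key 16 mm across stands in the middle of the well. Origin: centre of the module's underside, 26 mm above the bench, z up.
- reset_c (a joint): Push-to-reset key of breaker_c: 0 m = popped up (tripped), its top 10 mm below the well's rim; 0.008 m = fully home (reset), its top 18 mm below the rim. About 3 N straight down moves it; it has no return spring and stays where it is left.
- reset_c_top (a point): centre of the top face of breaker_c's key; moves with it
- charger_brick: loose black charger brick, 85 x 45 x 33 mm, lying right of the box; bystander; origin under its centre
- pliers: loose pliers, 188 x 51 x 14 mm, lying in front of the box; bystander; origin under the centre
- screwdriver: loose yellow screwdriver, 170 mm long, 28 mm thick, lying left of the box; bystander; origin under its centre
- tape_measure: loose yellow tape measure, 68 x 80 x 38 mm, behind the box to the right; bystander; origin under its centre
There are look-alikes about, which are no part of the job. What is shaped like the breaker_b but orange or yellow is not meant. Leave any green look-alike of the breaker_a alone.

How it is judged:
On the way, in this order (a step that is already met when the one before it is completed fails the run):
1. the rocker is switched off while the key is still up (value of joint rocker above 0.28 rad), for 0.2 s.
2. with the rocker off, the tripped breaker's key is pressed fully home (value of joint rocker above 0.28 rad and value of joint reset_a above 0.0062 m), for 0.2 s.
3. the rocker is switched back on (value of joint rocker below 0.06 rad and value of joint reset_a above 0.0062 m), for 0.2 s.
At the end, for the whole second after the job is handed in: The rocker is on (within 0.06 rad of its stop), all three keys are home (within 1.8 mm of their stops), the box stands level within 15 mm of where it was with the modules seated in their pockets (not more than 3 mm up), and all is at rest (all of step 3 and value of joint each of reset_b, reset_c above 0.0062 m and distance of power_box from where it was at the start of the episode below 0.015 m and angle between power_box's own z axis and vertical below 0.03 rad and linear speed of power_box below 0.01 m/s and z of each of breaker_a, breaker_b, breaker_c in the frame of power_box below 0.029 m and linear speed of each of charger_brick, pliers, screwdriver, tape_measure below 0.02 m/s); the robot touches nothing.
It fails at once if the tripped breaker was pressed while the rocker was on (value of joint rocker below 0.17 rad and value of joint reset_a between 0.002 and 0.006 m).
It fails at once if a good breaker was pressed (contact force between the fingers and breaker_b above 3 N or contact force between the fingers and breaker_c above 3 N).
It fails at once if the power box was shoved, tipped or lifted (distance of power_box from where it was at the start of the episode above 0.015 m or angle between power_box's own z axis and vertical above 0.06 rad or height (world z) of power_box above 0.008 m).
It fails at once if a breaker module was pulled up out of its pocket (z of any of breaker_a, breaker_b, breaker_c in the frame of power_box above 0.031 m).
It fails at once if a bystander was lifted or moved (distance of any of charger_brick, pliers, screwdriver, tape_measure from where it was at the start of the episode above 0.015 m).
It also fails if it takes over 45 s, if anything falls off the work surface, if the arm or the gripper's body presses on something with over 40 N, if the wrist force passes 120 N, or if a joint passes its speed limit or range.

ROBOT

A 6-joint arm with a two-finger parallel gripper is mounted at the origin on a cart in front of the work surface, level with it; the furniture and walls round the work are solid. World frame = base frame: x ahead of the robot, y to its left, z up, the work surface at z = 0. Lengths are in m, angles in rad, forces in N, time in s.
With the tool pointing down it reaches from about 0.4 to 0.925 m from the base axis. Payload 12.5 kg.
Tool frame: the origin (TCP) lies on the centre line of the jaws, within the pads' length; the fingertips stand 19 mm ahead of it and the grasp point (between the pads) is the TCP; z points along the fingers, y is the direction in which the jaws open and shut (so a half turn about z gives the same grasp; the last joint's range is limited). The gripper opens to 95 mm and grips with 3 to 60 N. Pads are 20 mm wide; open, the fingers measure 119 mm over their backs; the gripper's body (75 mm by 180 mm) begins 59 mm behind the grasp point.
Start: joints at [-1.249, 0.491, 1.559, -0, 1.092, -0.106], TCP at [0.259, -0.569, 0.199] pointing down, gripper open.
Joint ranges: [-3.1, 3.1], [-0.84, 2.19], [0.05, 2.79], [-1.13, 4.28], [0.06, 2.93], [-2.69, 2.69]. Speed limits (rad/s): [2.22, 2.22, 2.79, 3.14, 3.14, 3.14].

INTERFACE

Orientations are given as a unit quaternion [w, x, y, z].
In Python, from station import monitor, viewer, manip gives the robot as it stands.
- The arm moves only by the tool step_arm, never from a script. Its argument "series" is a list of rows, each an object of numbers: "x", "y", "z": the shift along the world's x, y, z as a fraction of full scale; "spin": the turn about the world's z as a fraction of full scale. A call has 1 to 5 rows; each row shifts and turns the commanded pose from where the row before left it; what a row does not reach is not made up. Full scale, the value 1, is 2 cm for a shift and 0.15 rad for a turn. A row lasts 1/10 s, in which the tool goes at most 50 mm and 8.59 degrees, less where a joint would pass 70% of its speed; a pose out of reach is approached as far as the arm can. A call with a number of a shift or a turn outside -1 to 1 is refused whole. A call with a gripper value outside its range is refused whole. "jaw" is the closure, from -1 (fully open) to 1 (shut), set as the call begins (left out, the last holds). The fingers move at their own pace and stop on an object; "force" is the grip in N (left out, the last holds). Time passes only in rows, so rows that do not move let the fingers close. It gives the time, the measured TCP pose, the force and the opening at its end, in the units of the state.
- monitor.get_state(): the state, without advancing time (a new reading comes with each control period).
- viewer.get_image(name): name is "scene" or "top"; returns the picture (384x512x3 uint8, red, green, blue); there is no depth.
- viewer.get_calibration(name): a dict with "fx", "fy", "cx", "cy" (pixels), "R" (3x3) and "t" (3): a world point X has camera coordinates R X + t. Camera axes: x right, y down, z forward; pixel columns grow to the right and rows downward; lengths in m; the calibration is good to about 2 mm. A picture is of the moment at which its call begins. get_calibration takes no time and is no camera call.
- manip.close_job(): hands the job in, once; it reports no verdict.
The state is a dict: "clock": time; "qpos": joint angles; "qd": joint speeds; "tau": joint torques, N m; "eef_pos": TCP position; "tool_rot": TCP orientation; "force": force on the tool from outside, world axes, zero at the start; "moment": the same for the moment, N m; "opening": opening from 0.0 (shut) to 1.0 (fully open).
Only numpy, scipy, OpenCV 4.12 (cv2) and the standard library are available. Lean on these libraries where they do the work, as an engineer would, in place of code of your own. Each camera call takes 0.05 s, during which the arm holds its last target.

## Working session

There is one attempt and no reset: what is moved stays moved. The work goes in short steps, Python scripts to look and compute and a tool call to move; the robot and the scene stay as the last step left them, time stands still between calls to the robot, and variables do not carry over. Pictures are saved under pics/ and viewed, and the job is handed in when it is done.

Besides the shell and the picture viewer there is one more tool, called after "Emit:" as name(argument=value, ...), one argument or row to a line, values as JSON. step_arm: Moves the arm, as the interface text tells. Shift numbers are shares of 2 cm and turn numbers shares of 0.15 rad, none past 1 either way. Its arguments: {"type":"object","properties":{"series":{"type":"array","items":{"type":"object","properties":{"x":{"type":"number"},"y":{"type":"number"},"z":{"type":"number"},"spin":{"type":"number"}}}},"jaw":{"type":"number"},"force":{"type":"number"}},"required":["series"]}

```bash
mkdir -p pics; python3 - <<'E'
from station import monitor, viewer, manip
import cv2
for n in("scene","top"):
    im=viewer.get_image(n); cv2.imwrite(f"pics/{n}0.png",im[:,:,::-1]); c=viewer.get_calibration(n); print(n,c)
print(monitor.get_state())
E
```

```text
scene {'fx': 446.805374210207, 'fy': 446.805374210207, 'cx': 254.93283572690106, 'cy': 195.4330227705162, 'R': array([[-0.74843375, -0.66319492, -0.00440745],
       [-0.48902574,  0.55634377, -0.67181503],
       [ 0.44799637, -0.50065368, -0.74070584]]), 't': array([0.4233988 , 0.2998176 , 0.82211932])}
top {'fx': 355.43148941395106, 'fy': 355.43148941395106, 'cx': 255.338954792492, 'cy': 188.51330716711166, 'R': array([[ 0.01319925, -0.9998685 , -0.00942158],
       [-0.99725369, -0.01247684, -0.07300274],
       [ 0.07287559,  0.01035929, -0.99728724]]), 't': array([0.02587215, 0.51686635, 0.8695566 ])}
{'clock': 0.1, 'qpos': array([-1.24859367e+00,  4.91516005e-01,  1.55936632e+00,  1.60057940e-05,
        1.09169550e+00, -1.05601298e-01]), 'qd': array([ 0.00108341,  0.00026853, -0.00094845, -0.0015749 , -0.00067195,
        0.00218394]), 'tau': array([ 3.49743183e-03, -6.13622761e+01, -2.58603913e+01,  6.93872944e-02,
        4.70191904e-02, -4.74439969e-05]), 'eef_pos': array([ 0.2592507 , -0.56845689,  0.19891744]), 'tool_rot': array([-4.90464880e-04,  9.77210731e-01,  2.12270921e-01, -4.61844571e-05]), 'force': array([-0.24218888, -0.21953622,  0.16347318]), 'moment': array([ 0.02100594, -0.05109335,  0.00884826]), 'opening': 0.9991620549723966}
```

View pics/scene0.png

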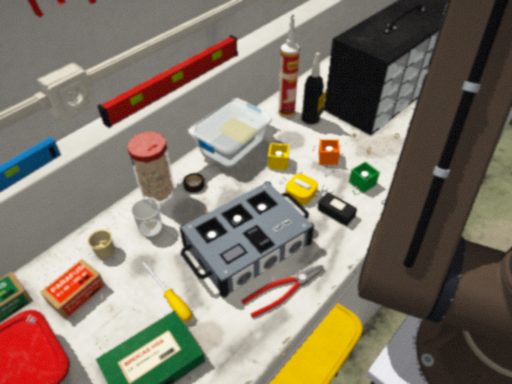

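View pics/top0.png

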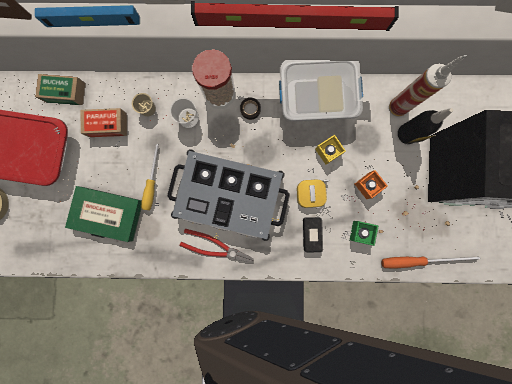

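```bash
python3 - <<'E'
import cv2
a=cv2.imread("pics/top0.png"); 
cv2.imwrite("pics/top0c.png",cv2.resize(a[90:290,130:390],None,fx=3,fy=3,interpolation=cv2.INTER_CUBIC))
a=cv2.imread("pics/scene0.png"); 
cv2.imwrite("pics/scene0c.png",cv2.resize(a[120:320,130:390],None,fx=3,fy=3,interpolation=cv2.INTER_CUBIC))
E
```

```text
(no output)
```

View pics/top0c.png

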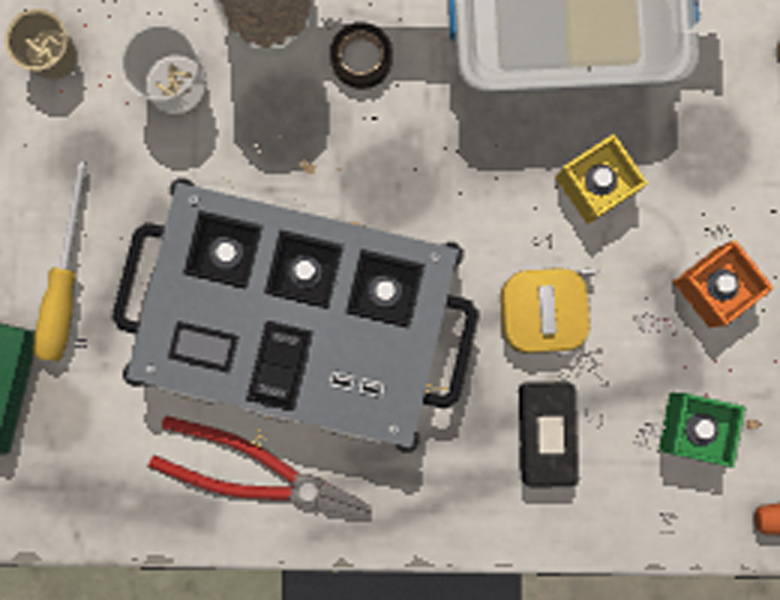

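View pics/scene0c.png

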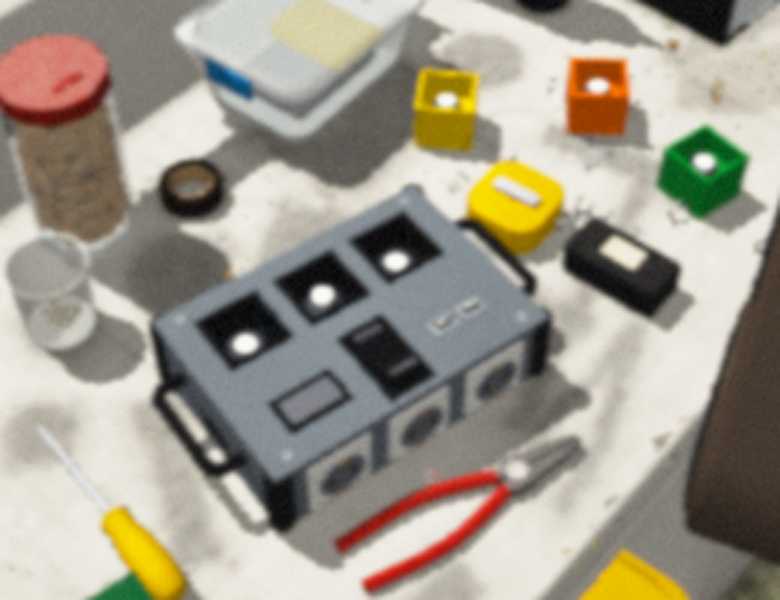

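```bash
python3 - <<'E'
import cv2
a=cv2.imread("pics/top0.png"); 
cv2.imwrite("pics/top0d.png",cv2.resize(a[145:235,170:290],None,fx=6.5,fy=6.5,interpolation=cv2.INTER_CUBIC))
a=cv2.imread("pics/scene0.png"); 
cv2.imwrite("pics/scene0d.png",cv2.resize(a[180:270,180:320],None,fx=5.5,fy=5.5,interpolation=cv2.INTER_CUBIC))
E
```

```text
(no output)
```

View pics/top0d.png

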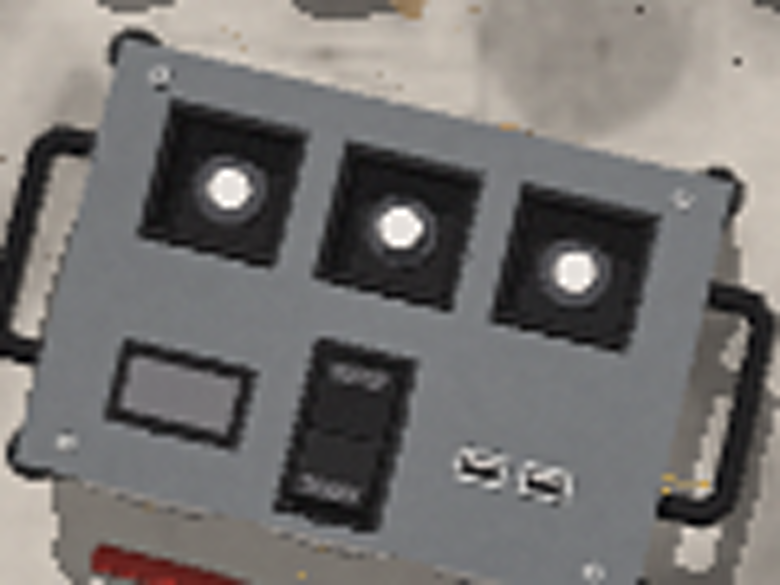

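View pics/scene0d.png

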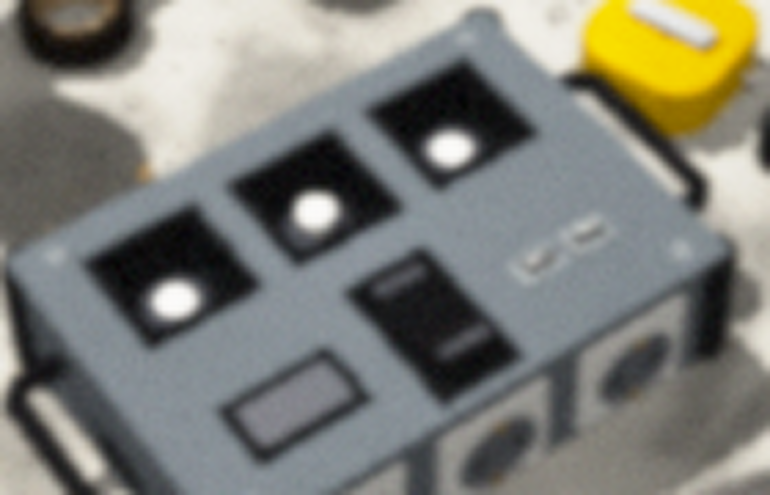

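```bash
cat > h.py <<'E'
import numpy as np
from scipy.optimize import least_squares
from station import monitor, viewer, manip
C={n:viewer.get_calibration(n) for n in("scene","top")}
def proj(n,X):
    c=C[n]; p=np.atleast_2d(X)@c["R"].T+c["t"]
    return np.c_[c["fx"]*p[:,0]/p[:,2]+c["cx"],c["fy"]*p[:,1]/p[:,2]+c["cy"]]
def uncrop(p,s,x0,y0): return (np.array(p,float)+.5)/s-.5+[x0,y0]
def box(P,q): 
    q=np.atleast_2d(q);c,s=np.cos(P[2]),np.sin(P[2])
    return np.c_[P[0]+c*q[:,0]-s*q[:,1],P[1]+s*q[:,0]+c*q[:,1],q[:,2]]
E
cat > fit.py <<'E'
from h import *
top=uncrop([(172,100),(310,130),(274,268),(138,236),(347,142),(484,180),(452,312),(315,278),(523,182),(662,214),(626,352),(490,320)],6.5,170,145)
sc=uncrop([(83,262),(192,205),(260,283),(150,348),(227,185),(335,128),(403,208),(295,266),(366,112),(468,58),(538,130),(443,190)],5.5,180,180)
M=np.array([(36+a,y+b,72) for y in(66,0,-66) for a,b in((25,25),(25,-25),(-25,-25),(-25,25))])/1e3
def fit(ims):
    f=lambda P:np.concatenate([(proj(n,box(P,M))-o).ravel() for n,o in ims])
    r=least_squares(f,[.6,.05,-.2]); return r.x,np.sqrt(np.mean(r.fun**2))
for ims in ([("top",top)],[("scene",sc)],[("top",top),("scene",sc)]): P,e=fit(ims); print(P,e)
kt=uncrop([(230,188),(400,228),(576,272)],6.5,170,145); ks=uncrop([(173,300),(316,212),(449,150)],5.5,180,180)
for i,y in enumerate((.066,0,-.066)):
    for z in(.054,.062):
        q=box(P,(.036,y,z)); print(y,z,proj("top",q)-kt[i],proj("scene",q)-ks[i])
for k in((-.042,0,.075),(-.059,0,.081),(-.025,0,.075),(.036,.066,.054),(.036,0,.062),(.036,-.066,.054)): print(k,box(P,k))
np.save("P.npy",P)
E
python3 fit.py
```

```text
[ 0.49845768  0.09757433 -0.22230894] 0.3569333156129579
[ 0.49877802  0.10180898 -0.22953179] 0.3315397893907128
[ 0.49887726  0.09962745 -0.22548558] 0.6887887166881649
0.066 0.054 [[-0.73384873 -0.00992266]] [[ 1.12145742 -0.16140814]]
0.066 0.062 [[-1.2455127  -0.39545035]] [[ 0.83630928 -2.46337695]]
0 0.054 [[-0.35156162  0.25251449]] [[0.84314904 1.73990725]]
0 0.062 [[-0.6144935  -0.07340924]] [[ 0.72273139 -0.58745737]]
-0.066 0.054 [[-0.78408543 -0.07425488]] [[ 1.06770561 -0.36509293]]
-0.066 0.062 [[-0.79623964 -0.34008225]] [[ 1.09571251 -2.71225405]]
(-0.042, 0, 0.075) [[0.45794047 0.10901779 0.075     ]]
(-0.059, 0, 0.081) [[0.44137081 0.11281865 0.081     ]]
(-0.025, 0, 0.075) [[0.47451012 0.10521694 0.075     ]]
(0.036, 0.066, 0.054) [[0.54872221 0.15590783 0.054     ]]
(0.036, 0, 0.062) [[0.53396595 0.09157858 0.062     ]]
(0.036, -0.066, 0.054) [[0.51920969 0.02724933 0.054     ]]
```

Candidates: left (205,174), middle (231,180) and right (258,186) black wells. The yellow (331,150), orange (372,184) and green (365,234) modules are decoys. The middle key's scene pixel fits z=62 mm, and the outer two fit 54 mm. So the middle breaker is the tripped one, which the enlarged scene crop confirms.

I'm closing the jaws and moving over the front of the rocker.

Emit:
step_arm(
  jaw=1,
  force=15,
  series=[
    {"x": 0.6, "y": 1, "spin": -0.5},
    {"x": 0.6, "y": 1, "spin": -0.5},
    {"x": 0.6, "y": 1, "spin": -0.5},
    {"x": 0.6, "y": 1, "spin": -0.5},
    {"x": 0.6, "y": 1, "spin": -0.5},
  ],
)

```text
validation failed for argument at $.se...
```

Emit:
step_arm(
  series=[
    {"x": 0.6, "y": 1, "spin": -0.5},
    {"x": 0.6, "y": 1, "spin": -0.5},
    {"x": 0.6, "y": 1, "spin": -0.5},
    {"x": 0.6, "y": 1, "spin": -0.36},
    {"x": 0.6, "y": 1},
  ],
)

```text
validation failed for argument at $.se...
```

Emit:
step_arm(
  series=[
    {"x": 0.6, "y": 1},
    {"x": 0.6, "y": 1},
    {"x": 0.6, "y": 1},
    {"x": 0.6, "y": 1},
    {"x": 0.6, "y": 1},
  ],
)

```text
validation failed for argument at $.se...
```

Emit:
step_arm(
  series=[
    {"y": 1},
    {"y": 1},
    {"y": 1},
    {"y": 1},
    {"y": 1},
  ],
)

```text
validation failed for argument at $.se...
```

Emit:
step_arm(
  series=[
    {"y": 1},
    {"y": 1},
    {"y": 1},
    {"y": 1},
    {"y": 1},
  ],
)

```text
validation failed for argument at $.se...
```

Emit:
step_arm(
  jaw=1,
  force=15,
  series=[
    {"x": 0.6, "y": 1, "z": 0, "spin": -0.5},
    {"x": 0.6, "y": 1, "z": 0, "spin": -0.5},
    {"x": 0.6, "y": 1, "z": 0, "spin": -0.5},
    {"x": 0.6, "y": 1, "z": 0, "spin": -0.5},
    {"x": 0.6, "y": 1, "z": 0, "spin": -0.5},
  ],
)

```text
clock: 0.6
eef_pos: [0.3196, -0.4678, 0.1992]
tool_rot: [-0.0, 1.0, 0.025, -0.0]
force: [0.7, -0.2, -0.5]
opening: 0.633
```

Emit:
step_arm(
  series=[
    {"x": 0.6, "y": 1, "z": 0, "spin": -0.5},
    {"x": 0.6, "y": 1, "z": 0, "spin": -0.5},
    {"x": 0.6, "y": 1, "z": 0, "spin": -0.5},
    {"x": 0.6, "y": 1, "z": 0, "spin": -0.34},
    {"x": 0.6, "y": 1, "z": 0, "spin": 0},
  ],
)

```text
clock: 1.1
eef_pos: [0.3796, -0.3677, 0.1993]
tool_rot: [-0.0, 0.994, -0.112, -0.0]
force: [0.8, -1.2, 0.8]
opening: 0.215
```

Emit:
step_arm(
  series=[
    {"x": 0.6, "y": 1, "z": 0, "spin": 0},
    {"x": 0.5, "y": 1, "z": 0, "spin": 0},
    {"x": 0, "y": 1, "z": 0, "spin": 0},
    {"x": 0, "y": 1, "z": 0, "spin": 0},
    {"x": 0, "y": 1, "z": 0, "spin": 0},
  ],
)

```text
clock: 1.6
eef_pos: [0.4007, -0.2673, 0.1993]
tool_rot: [-0.0, 0.994, -0.111, -0.0]
force: [1.4, -0.1, 0.4]
opening: 0.006
```

Emit:
step_arm(
  series=[
    {"x": 0, "y": 1, "z": 0, "spin": 0},
    {"x": 0, "y": 1, "z": 0, "spin": 0},
    {"x": 0, "y": 1, "z": 0, "spin": 0},
    {"x": 0, "y": 1, "z": 0, "spin": 0},
    {"x": 0, "y": 1, "z": 0, "spin": 0},
  ],
)

```text
clock: 2.1
eef_pos: [0.4005, -0.1674, 0.1995]
tool_rot: [0.0, 0.994, -0.112, -0.0]
force: [0.5, 0.3, 0.5]
opening: 0.005
```

Emit:
step_arm(
  series=[
    {"x": 0, "y": 1, "z": 0, "spin": 0},
    {"x": 0, "y": 1, "z": 0, "spin": 0},
    {"x": 0, "y": 1, "z": 0, "spin": 0},
    {"x": 0, "y": 1, "z": 0, "spin": 0},
    {"x": 0, "y": 1, "z": 0, "spin": 0},
  ],
)

```text
clock: 2.6
eef_pos: [0.4005, -0.0676, 0.1995]
tool_rot: [0.0, 0.994, -0.112, -0.0]
force: [0.1, 0.3, -0.4]
opening: 0.004
```

Emit:
step_arm(
  series=[
    {"x": 0, "y": 1, "z": 0, "spin": 0},
    {"x": 0, "y": 1, "z": 0, "spin": 0},
    {"x": 0, "y": 1, "z": 0, "spin": 0},
    {"x": 0, "y": 0, "z": 0, "spin": 0},
    {"x": 0, "y": 0, "z": 0, "spin": 0},
  ],
)

```text
clock: 3.1
eef_pos: [0.4009, -0.0086, 0.1995]
tool_rot: [0.0, 0.994, -0.111, 0.0]
force: [-0.6, -0.7, -0.2]
opening: 0.004
```

Emit:
step_arm(
  series=[
    {"x": 0.5, "y": 1, "z": 0, "spin": 0},
    {"x": 0.5, "y": 1, "z": 0, "spin": 0},
    {"x": 0.5, "y": 1, "z": 0, "spin": 0},
    {"x": 0.52, "y": 1, "z": 0, "spin": 0},
    {"x": 0, "y": 1, "z": 0, "spin": 0},
  ],
)

```text
clock: 3.6
eef_pos: [0.4427, 0.0912, 0.1994]
tool_rot: [0.0, 0.994, -0.112, 0.0]
force: [-1.1, 0.0, -0.1]
opening: 0.008
```

Emit:
step_arm(
  series=[
    {"x": 0, "y": 1, "z": 0, "spin": 0},
    {"x": 0, "y": 0.07, "z": -1, "spin": 0},
    {"x": 0, "y": 0, "z": -1, "spin": 0},
    {"x": 0, "y": 0, "z": -1, "spin": 0},
    {"x": 0, "y": 0, "z": -0.9, "spin": 0},
  ],
)

```text
clock: 4.1
eef_pos: [0.4417, 0.1118, 0.1206]
tool_rot: [0.0, 0.994, -0.112, -0.0]
force: [-0.5, 0.6, -0.0]
opening: 0.007
```

```bash
cat > look.py <<'E'
import sys,cv2
from h import *
t=sys.argv[1]; s=monitor.get_state(); p=s["eef_pos"]
print(s["clock"],p,s["force"]); 
P=np.load("P.npy"); c,sn=np.cos(P[2]),np.sin(P[2]); d=p[:2]-P[:2]
print("tcp in box mm",1e3*np.array([c*d[0]+sn*d[1],-sn*d[0]+c*d[1]]),"tip z",p[2]-.019)
a=viewer.get_image("top")[:,:,::-1];b=viewer.get_image("scene")[:,:,::-1]
f=lambda i,x,y:cv2.resize(i[y:y+100,x:x+130],None,fx=5,fy=5,interpolation=cv2.INTER_CUBIC)
cv2.imwrite(f"pics/{t}_t.png",f(a,165,140));cv2.imwrite(f"pics/{t}_s.png",f(b,180,175))
tip=p-[0,0,.019]
for n in C: print(n,proj(n,tip))
E
python3 look.py a
```

```text
4.1 [0.44166342 0.11179457 0.1206046 ] [-0.52993002  0.57752987 -0.02746116]
tcp in box mm [-58.48583557  -0.93273867] tip z 0.10160459521087484
scene [[264.10951226 234.53030788]]
top [[219.40642514 218.48996436]]
```

View pics/a_t.png

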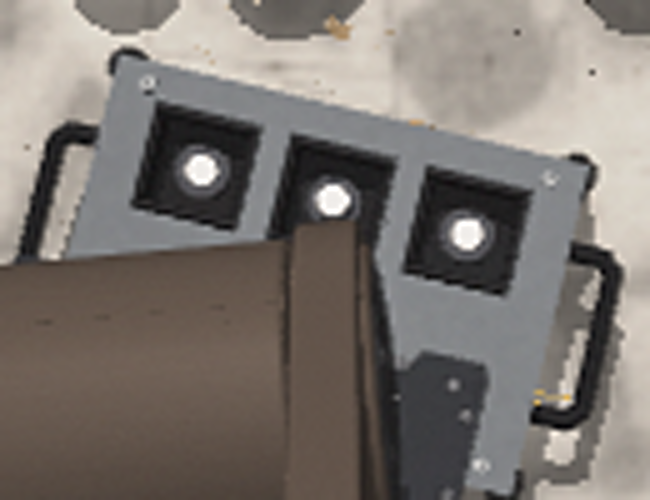

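View pics/a_s.png

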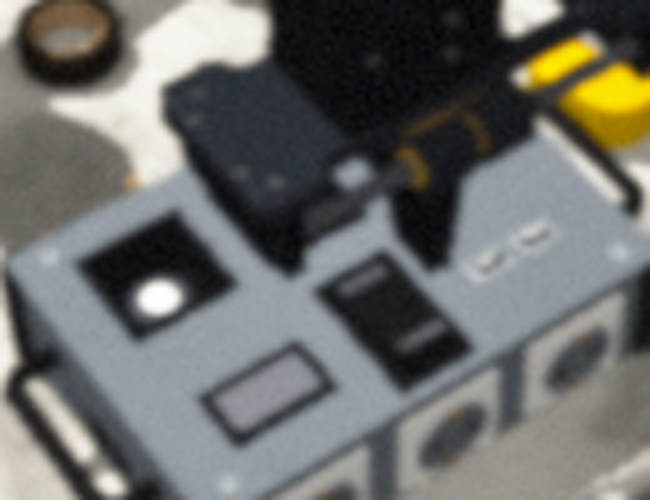

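```bash
python3 - <<'E'
import cv2
from h import *
b=viewer.get_image("scene")[:,:,::-1].copy()
s=monitor.get_state();p=s["eef_pos"];print(s["opening"],s["tool_rot"])
cv2.imwrite("pics/b.png",cv2.resize(b[60:300,140:460],None,fx=2.5,fy=2.5,interpolation=cv2.INTER_CUBIC))
print((proj("scene",p-[0,0,.019])-[140,60])*2.5,(proj("scene",p+[0,0,.059])-[140,60])*2.5)
E
```

```text
0.0038099383934334843 [ 3.14129304e-04  9.93725777e-01 -1.11839093e-01 -9.98990664e-04]
[[310.41862248 436.26784486]] [[311.56225269 372.58611579]]
```

View pics/b.png

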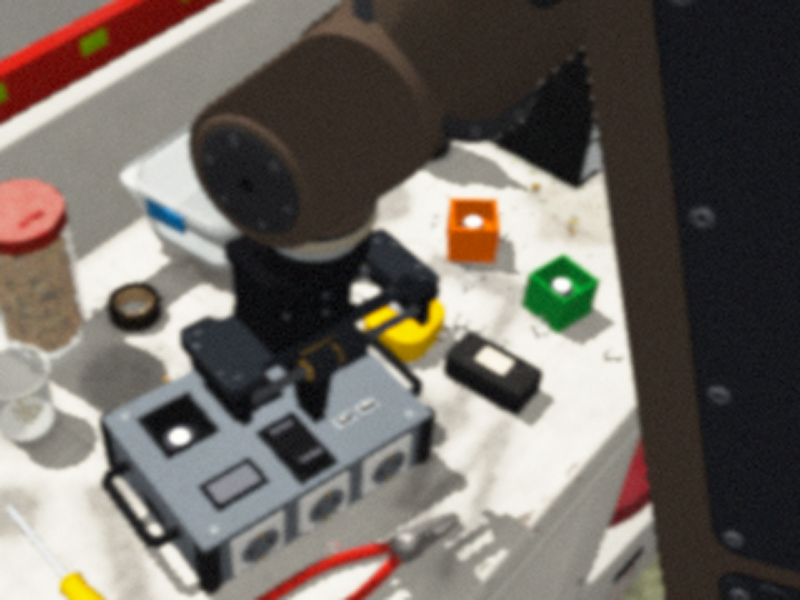

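```bash
python3 - <<'E'
import cv2,numpy as np
from h import *
b=viewer.get_image("scene")[:,:,::-1].copy()
s=monitor.get_state();p=s["eef_pos"]
c=cv2.resize(b[195:265,215:305],None,fx=8.5,fy=8.5,interpolation=cv2.INTER_CUBIC)
c=(255*(c/255.)**.5).astype(np.uint8)
P=np.load("P.npy")
for q in box(P,np.array([(-68,0,75),(-16,0,75),(-42,14,75),(-42,-14,75)])/1e3): 
    u=(proj("scene",q)[0]-[215,195]+.5)*8.5; cv2.circle(c,(int(u[0]),int(u[1])),3,(0,255,0),-1)
for dx,dy in((10,12),(10,-12),(-10,12),(-10,-12)):
  for z in(-.019,.059):
    q=p+[0,0,z]; ca,sa=np.cos(P[2]),np.sin(P[2]); q=q+np.array([ca*dx-sa*dy,sa*dx+ca*dy,0])/1e3
    u=(proj("scene",q)[0]-[215,195]+.5)*8.5; cv2.circle(c,(int(u[0]),int(u[1])),3,(0,0,255) if z<0 else (255,0,0),-1)
cv2.imwrite("pics/c.png",c)
E
```

```text
(no output)
```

View pics/c.png

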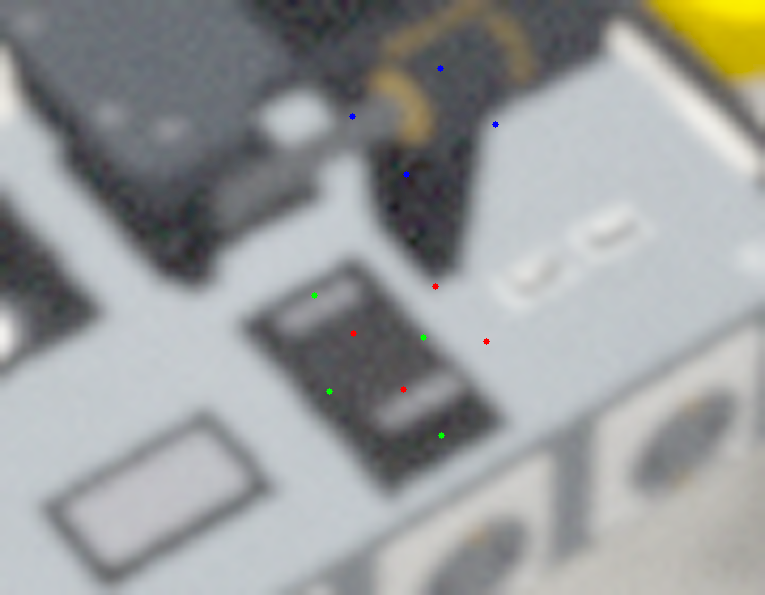

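```bash
python3 - <<'E'
import cv2,numpy as np
from h import *
s=monitor.get_state();p=s["eef_pos"]
from scipy.spatial.transform import Rotation as R
q=s["tool_rot"]; Rm=R.from_quat([q[1],q[2],q[3],q[0]]).as_matrix(); print(Rm.round(3),p)
L=[]
for z in(-.059,-.12):
  for a,b in((.0375,.09),(.0375,-.09),(-.0375,-.09),(-.0375,.09)): L.append(p+Rm@[a,b,z])
F=[p+Rm@[a,b,z] for z in(.019,-.059) for a,b in((.01,.012),(.01,-.012),(-.01,-.012),(-.01,.012))]
for n in("top","scene"):
    im=viewer.get_image(n)[:,:,::-1].copy()
    x0,y0=(140,100) if n=="top" else (180,130)
    c=cv2.resize(im[y0:y0+140,x0:x0+180],None,fx=4.2,fy=4.2,interpolation=cv2.INTER_CUBIC)
    c=(255*(c/255.)**.5).astype(np.uint8)
    for X,col in((L,(0,255,0)),(F,(0,0,255))):
        u=((proj(n,np.array(X))-[x0,y0]+.5)*4.2).astype(int)
        for k in(0,4): cv2.polylines(c,[u[k:k+4].reshape(-1,1,2)],True,col,1)
        for k in range(4): cv2.line(c,tuple(map(int,u[k])),tuple(map(int,u[k+4])),col,1)
    cv2.imwrite(f"pics/d_{n}.png",c)
E
```

```text
[[ 0.975 -0.222 -0.   ]
 [-0.222 -0.975 -0.   ]
 [-0.     0.    -1.   ]] [0.44192406 0.11210297 0.12173244]
```

View pics/d_top.png

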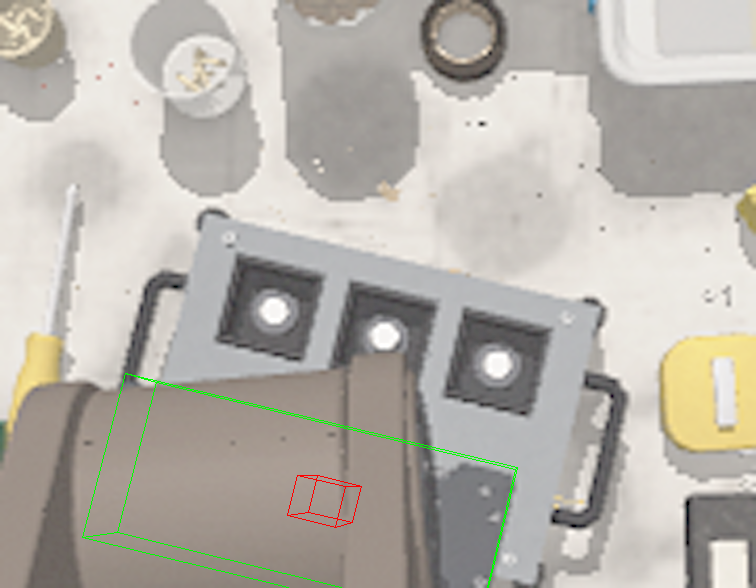

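View pics/d_scene.png

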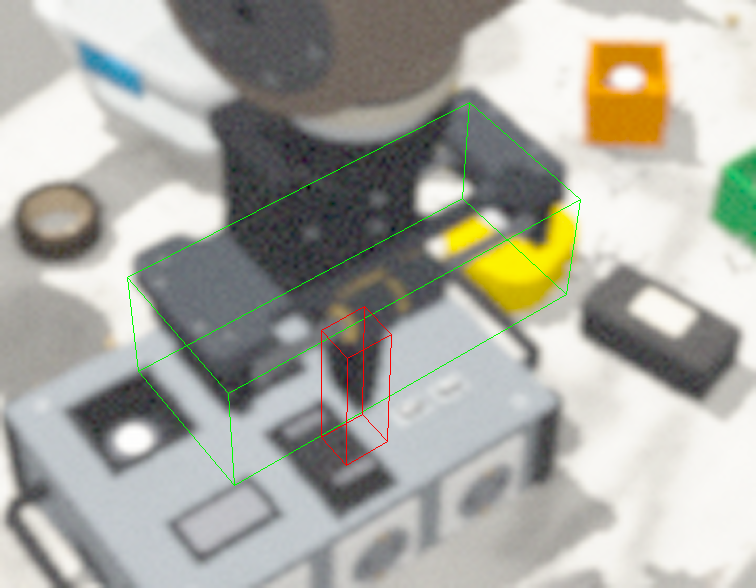

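Horizontal position agrees with the top view. In the scene view the fingertip looks higher than nominal, so I'll descend in small steps and rely on the force reading.

Emit:
step_arm(
  series=[
    {"x": 0, "y": 0, "z": -0.4, "spin": 0},
    {"x": 0, "y": 0, "z": -0.4, "spin": 0},
    {"x": 0, "y": 0, "z": -0.15, "spin": 0},
    {"x": 0, "y": 0, "z": -0.1, "spin": 0},
    {"x": 0, "y": 0, "z": 0, "spin": 0},
  ],
)

```text
clock: 4.9
eef_pos: [0.4416, 0.1127, 0.1001]
tool_rot: [0.0, 0.994, -0.111, -0.0]
force: [-0.0, 0.6, -0.2]
opening: 0.007
```

Emit:
step_arm(
  series=[
    {"x": 0, "y": 0, "z": -0.1, "spin": 0},
    {"x": 0, "y": 0, "z": -0.1, "spin": 0},
    {"x": 0, "y": 0, "z": 0, "spin": 0},
  ],
)

```text
clock: 5.2
eef_pos: [0.4416, 0.1127, 0.0963]
tool_rot: [0.0, 0.994, -0.111, -0.0]
force: [0.2, 0.0, -0.9]
opening: 0.006
```

```bash
python3 look.py e
```

```text
5.2 [0.44164904 0.11272189 0.09631055] [ 0.19301392  0.0039349  -0.86899656]
tcp in box mm [-5.87071785e+01 -3.21020464e-02] tip z 0.07731055461674248
scene [[263.6869622  242.07862205]]
top [[220.16037088 218.37470409]]
```

View pics/e_s.png

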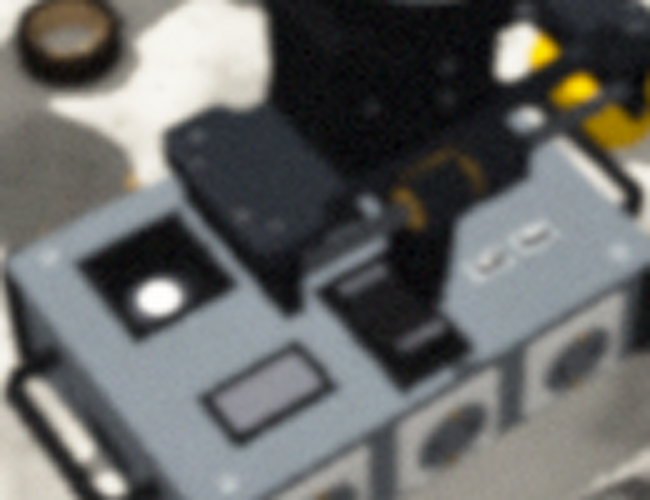

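Emit:
step_arm(
  series=[
    {"x": 0, "y": 0, "z": -0.1, "spin": 0},
    {"x": 0, "y": 0, "z": -0.1, "spin": 0},
    {"x": 0, "y": 0, "z": 0, "spin": 0},
  ],
)

```text
clock: 5.6
eef_pos: [0.4416, 0.1127, 0.0922]
tool_rot: [0.0, 0.994, -0.111, -0.0]
force: [-0.8, 0.5, -0.6]
opening: 0.004
```

Emit:
step_arm(
  series=[
    {"x": 0, "y": 0, "z": -0.1, "spin": 0},
    {"x": 0, "y": 0, "z": 0, "spin": 0},
  ],
)

```text
clock: 5.8
eef_pos: [0.4416, 0.1127, 0.0903]
tool_rot: [0.0, 0.994, -0.111, -0.0]
force: [0.5, -0.0, -0.7]
opening: 0.004
```

Emit:
step_arm(
  series=[
    {"x": 0, "y": 0, "z": -0.1, "spin": 0},
    {"x": 0, "y": 0, "z": 0, "spin": 0},
  ],
)

```text
clock: 6.0
eef_pos: [0.4416, 0.1127, 0.0883]
tool_rot: [0.0, 0.994, -0.111, -0.0]
force: [-0.3, 0.3, -0.2]
opening: 0.002
```

```bash
python3 look.py f; python3 - <<'E'
import cv2,numpy as np
from h import *
b=viewer.get_image("scene")[:,:,::-1].copy()
c=cv2.resize(b[195:265,215:305],None,fx=8.5,fy=8.5,interpolation=cv2.INTER_CUBIC)
cv2.imwrite("pics/f2.png",(255*(c/255.)**.45).astype(np.uint8))
E
```

```text
6.0 [0.44163618 0.11270089 0.08826672] [-0.29311562  0.27108416 -0.19299847]
tcp in box mm [-5.87150148e+01 -5.54489984e-02] tip z 0.06926672475143093
scene [[263.65864113 244.4178825 ]]
top [[220.53994838 218.34334735]]
```

View pics/f2.png

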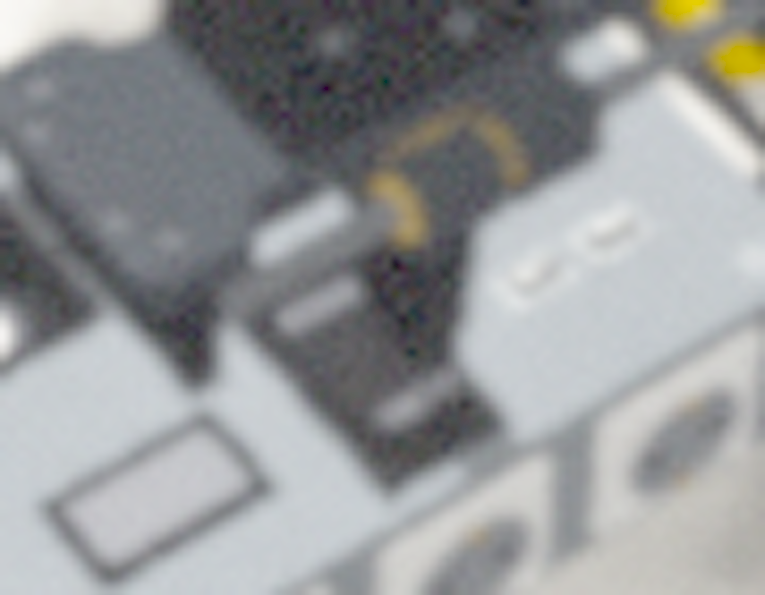

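Emit:
step_arm(
  series=[
    {"x": 0, "y": 0.1, "z": -0.1, "spin": 0},
    {"x": 0, "y": 0, "z": 0, "spin": 0},
  ],
)

```text
clock: 6.35
eef_pos: [0.4416, 0.1149, 0.0863]
tool_rot: [0.0, 0.994, -0.111, -0.0]
force: [-0.7, -0.2, -0.3]
opening: 0.005
```

Emit:
step_arm(
  series=[
    {"x": 0, "y": 0, "z": -0.1, "spin": 0},
    {"x": 0, "y": 0, "z": 0, "spin": 0},
  ],
)

```text
clock: 6.55
eef_pos: [0.4416, 0.1147, 0.0842]
tool_rot: [0.0, 0.994, -0.111, -0.0]
force: [0.2, -0.1, -0.2]
opening: 0.008
```

Emit:
step_arm(
  series=[
    {"x": 0, "y": 0, "z": -0.1, "spin": 0},
    {"x": 0, "y": 0, "z": 0, "spin": 0},
  ],
)

```text
clock: 6.75
eef_pos: [0.4416, 0.1147, 0.0823]
tool_rot: [0.0, 0.994, -0.111, -0.0]
force: [-0.2, 0.3, -0.3]
opening: 0.006
```

Emit:
step_arm(
  series=[
    {"x": 0, "y": 0, "z": -0.1, "spin": 0},
    {"x": 0, "y": 0, "z": 0, "spin": 0},
  ],
)

```text
clock: 6.95
eef_pos: [0.4416, 0.1147, 0.0803]
tool_rot: [0.0, 0.994, -0.111, -0.0]
force: [-0.4, -0.7, -0.7]
opening: 0.007
```

Emit:
step_arm(
  series=[
    {"x": 0, "y": 0, "z": -0.1, "spin": 0},
    {"x": 0, "y": 0, "z": 0, "spin": 0},
  ],
)

```text
clock: 7.15
eef_pos: [0.4416, 0.1147, 0.0782]
tool_rot: [0.0, 0.994, -0.111, -0.0]
force: [-0.3, -0.7, 0.8]
opening: 0.005
```

```bash
cat > l2.py <<'E'
import cv2,sys,numpy as np
from h import *
s=monitor.get_state();print(s["clock"],s["eef_pos"],s["force"])
b=viewer.get_image("scene")[:,:,::-1].copy()
c=cv2.resize(b[195:265,215:305],None,fx=8.5,fy=8.5,interpolation=cv2.INTER_CUBIC)
cv2.imwrite(f"pics/{sys.argv[1]}.png",(255*(c/255.)**.45).astype(np.uint8))
E
python3 l2.py g
```

```text
7.15 [0.44163259 0.11469336 0.07824784] [-0.33450832 -0.73522766  0.81966716]
```

View pics/g.png

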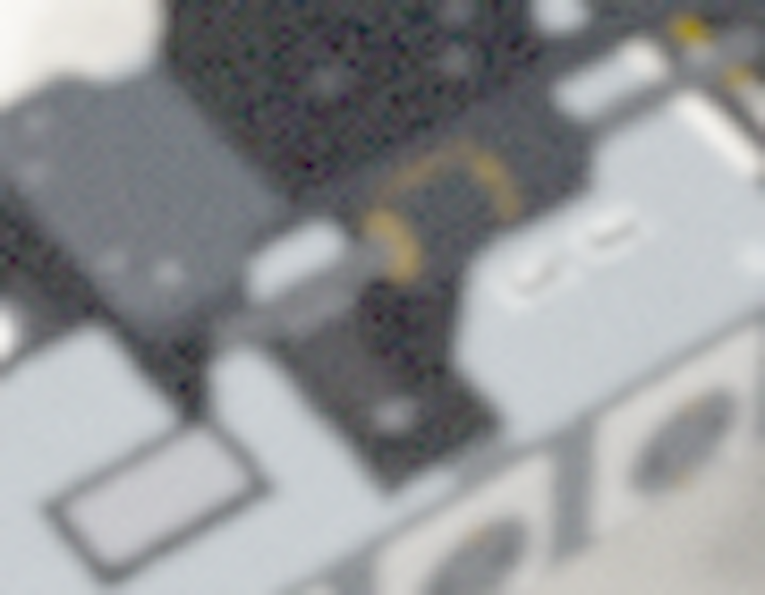

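Emit:
step_arm(
  series=[
    {"x": 0, "y": 0, "z": -0.1, "spin": 0},
    {"x": 0, "y": 0, "z": 0, "spin": 0},
  ],
)

```text
clock: 7.4
eef_pos: [0.4416, 0.1147, 0.0763]
tool_rot: [0.0, 0.994, -0.111, -0.0]
force: [-0.1, 0.3, -0.0]
opening: 0.004
```

Emit:
step_arm(
  series=[
    {"x": 0, "y": 0, "z": -0.1, "spin": 0},
    {"x": 0, "y": 0, "z": 0, "spin": 0},
  ],
)

```text
clock: 7.6
eef_pos: [0.4416, 0.1147, 0.0743]
tool_rot: [0.0, 0.994, -0.111, -0.0]
force: [0.1, 0.9, -1.0]
opening: 0.004
```

Emit:
step_arm(
  series=[
    {"x": 0, "y": 0, "z": -0.1, "spin": 0},
    {"x": 0, "y": 0, "z": 0, "spin": 0},
  ],
)

```text
clock: 7.8
eef_pos: [0.4416, 0.1147, 0.0723]
tool_rot: [0.0, 0.994, -0.111, -0.0]
force: [0.7, -0.6, 0.3]
opening: 0.002
```

```bash
python3 l2.py i
```

```text
7.8 [0.44163206 0.11471399 0.07227094] [ 0.70219355 -0.6208621   0.27961061]
```

View pics/i.png

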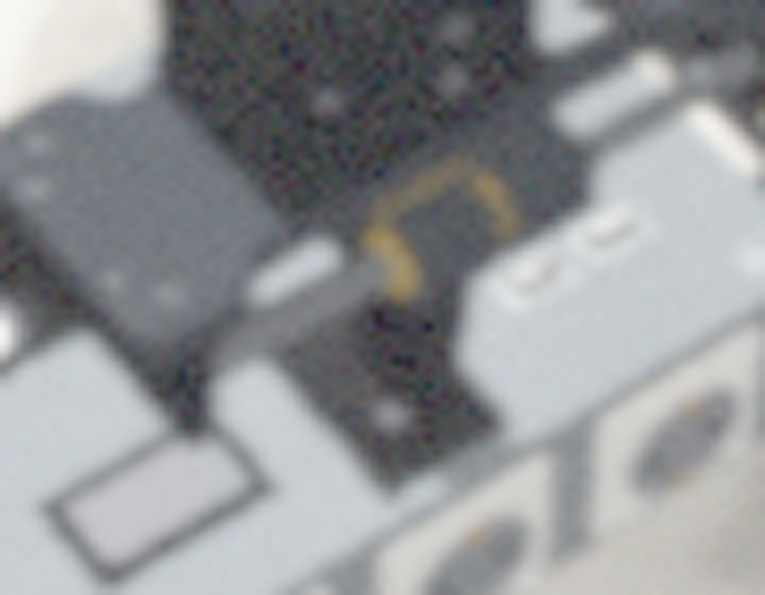

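Emit:
step_arm(
  series=[
    {"x": 0, "y": 0, "z": -0.1, "spin": 0},
    {"x": 0, "y": 0, "z": 0, "spin": 0},
  ],
)

```text
clock: 8.05
eef_pos: [0.4416, 0.1147, 0.0703]
tool_rot: [0.0, 0.994, -0.111, -0.0]
force: [-0.5, 1.1, 0.4]
opening: 0.007
```

Emit:
step_arm(
  series=[
    {"x": 0, "y": 0, "z": -0.1, "spin": 0},
    {"x": 0, "y": 0, "z": 0, "spin": 0},
  ],
)

```text
clock: 8.25
eef_pos: [0.4417, 0.1147, 0.0683]
tool_rot: [0.0, 0.994, -0.111, -0.0]
force: [0.5, 0.6, 0.4]
opening: 0.004
```

Emit:
step_arm(
  series=[
    {"x": 0, "y": 0, "z": -0.1, "spin": 0},
    {"x": 0, "y": 0, "z": 0, "spin": 0},
  ],
)

```text
clock: 8.45
eef_pos: [0.4414, 0.1147, 0.0663]
tool_rot: [0.0, 0.994, -0.111, -0.0]
force: [-0.9, 0.8, 1.1]
opening: 0.002
```

```bash
python3 l2.py j
```

```text
8.45 [0.44136994 0.1147433  0.0662603 ] [-0.90323555  0.78368703  1.08835263]
```

View pics/j.png

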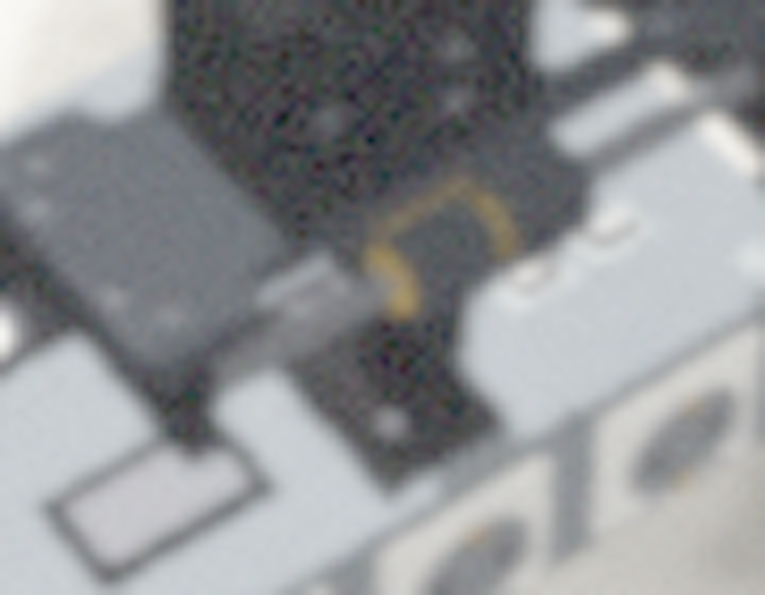

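Emit:
step_arm(
  series=[
    {"x": 0, "y": 0, "z": -0.1, "spin": 0},
    {"x": 0, "y": 0, "z": 0, "spin": 0},
  ],
)

```text
clock: 8.7
eef_pos: [0.4416, 0.1147, 0.0643]
tool_rot: [0.0, 0.994, -0.111, -0.0]
force: [-1.8, 0.7, 0.2]
opening: 0.004
```

Emit:
step_arm(
  series=[
    {"x": 0, "y": 0, "z": -0.05, "spin": 0},
    {"x": 0, "y": 0, "z": 0, "spin": 0},
  ],
)

```text
clock: 8.9
eef_pos: [0.4417, 0.1147, 0.0634]
tool_rot: [0.0, 0.994, -0.111, -0.0]
force: [-1.5, -0.8, 1.2]
opening: 0.006
```

Emit:
step_arm(
  series=[
    {"x": 0, "y": 0, "z": -0.05, "spin": 0},
    {"x": 0, "y": 0, "z": 0, "spin": 0},
  ],
)

```text
clock: 9.1
eef_pos: [0.4417, 0.1147, 0.0624]
tool_rot: [0.0, 0.994, -0.111, -0.0]
force: [-1.0, -0.3, 1.6]
opening: 0.007
```

```bash
python3 l2.py k
```

```text
9.1 [0.44168765 0.11469253 0.06237926] [-0.99380236 -0.31705895  1.56570646]
```

View pics/k.png

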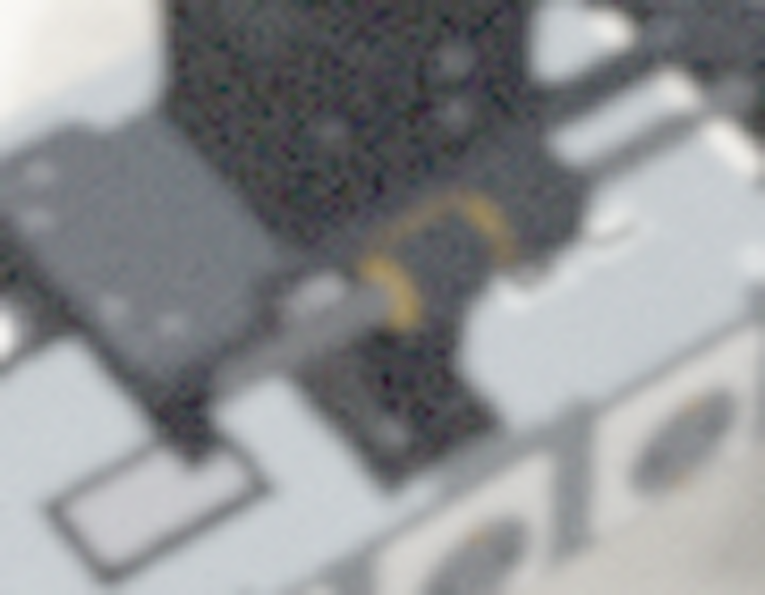

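Emit:
step_arm(
  series=[
    {"x": 0, "y": 0, "z": -0.05, "spin": 0},
    {"x": 0, "y": 0, "z": 0, "spin": 0},
  ],
)

```text
clock: 9.35
eef_pos: [0.4418, 0.1147, 0.0614]
tool_rot: [0.0, 0.994, -0.111, 0.0]
force: [-0.6, 0.8, 1.1]
opening: 0.005
```

Emit:
step_arm(
  series=[
    {"x": 0, "y": 0, "z": -0.05, "spin": 0},
    {"x": 0, "y": 0, "z": 0, "spin": 0},
  ],
)

```text
clock: 9.55
eef_pos: [0.4418, 0.1147, 0.0604]
tool_rot: [0.0, 0.994, -0.111, 0.0]
force: [-0.6, 0.5, 0.3]
opening: 0.007
```

Emit:
step_arm(
  series=[
    {"x": 0, "y": 0, "z": -0.05, "spin": 0},
    {"x": 0, "y": 0, "z": 0, "spin": 0},
  ],
)

```text
clock: 9.75
eef_pos: [0.4418, 0.1147, 0.06]
tool_rot: [-0.0, 0.994, -0.111, 0.0]
force: [-4.4, -0.4, 9.9]
opening: 0.001
```

```bash
python3 l2.py l
```

```text
9.75 [0.44183344 0.11473102 0.05996153] [-4.35559787 -0.40854059  9.8795875 ]
```

View pics/l.png

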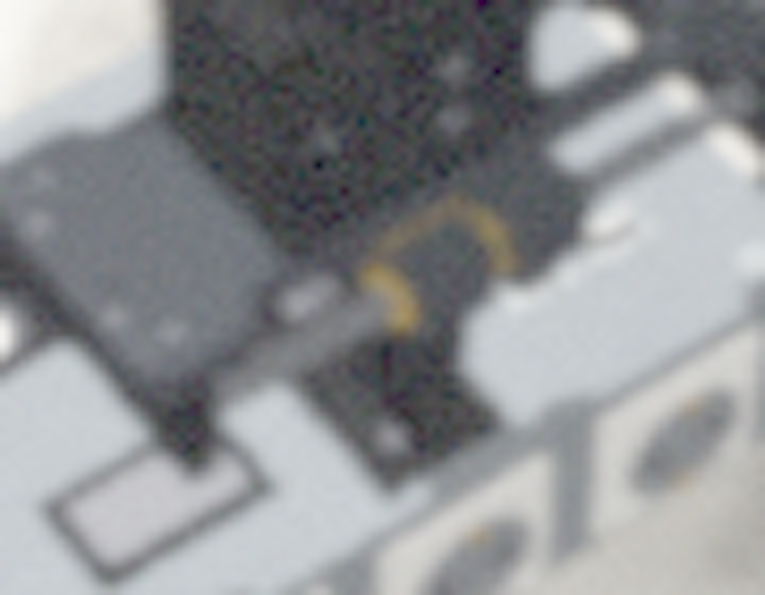

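Emit:
step_arm(
  series=[
    {"x": 0, "y": 0, "z": -0.05, "spin": 0},
    {"x": 0, "y": 0, "z": 0, "spin": 0},
  ],
)

```text
clock: 10.0
eef_pos: [0.4419, 0.1147, 0.0597]
tool_rot: [-0.0, 0.994, -0.111, 0.001]
force: [-5.6, -0.7, 25.8]
opening: 0.005
```

Emit:
step_arm(
  series=[
    {"x": 0, "y": 0, "z": 0.5, "spin": 0},
    {"x": 0, "y": 0, "z": 1, "spin": 0},
    {"x": 0, "y": 0, "z": 1, "spin": 0},
  ],
)

```text
clock: 10.3
eef_pos: [0.4418, 0.1147, 0.109]
tool_rot: [0.0, 0.994, -0.111, -0.0]
force: [-0.2, -0.3, -0.3]
opening: 0.003
```

```bash
python3 l2.py m; python3 look.py m2
```

```text
10.3 [0.44175761 0.11468078 0.1090026 ] [-0.16255945 -0.25662709 -0.34090616]
10.35 [0.44296088 0.1148508  0.11165535] [0.97024091 0.5295348  1.91168578]
tcp in box mm [-57.90453025   2.33621456] tip z 0.09265535370912847
scene [[262.57334863 237.81780425]]
top [[218.51223477 217.85766162]]
```

View pics/m.png

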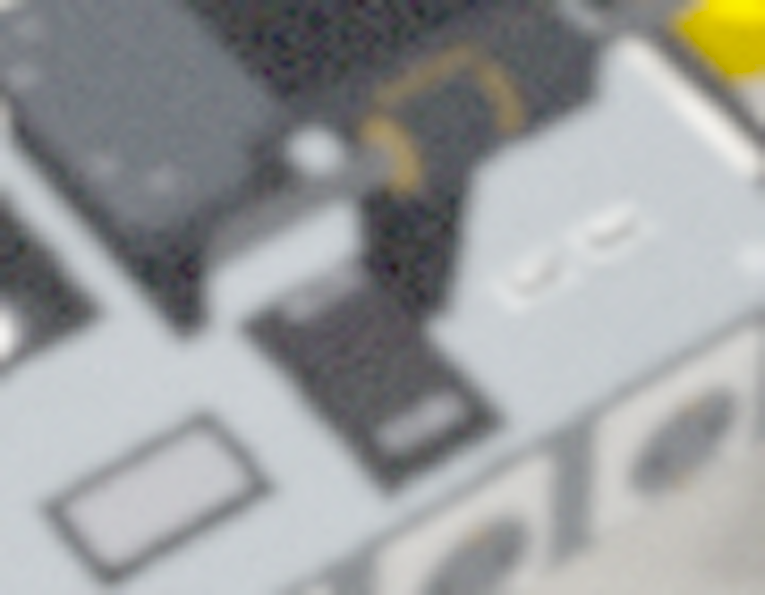

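View pics/m2_t.png

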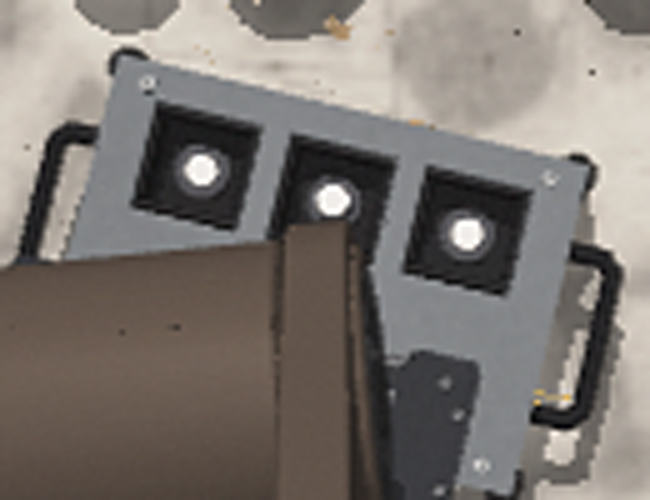

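```bash
python3 - <<'E'
import cv2
from h import *
s=monitor.get_state(); p=np.array([0.44176,.11468,.109]); P=np.load("P.npy")
c=cv2.imread("pics/m.png"); ca,sa=np.cos(P[2]),np.sin(P[2])
for dz,col in((.015,(0,0,255)),(.055,(255,0,0))):
    F=[p+np.array([ca*a-sa*b,sa*a+ca*b,dz]) for a,b in((.01,.012),(.01,-.012),(-.01,-.012),(-.01,.012))]
    u=((proj("scene",np.array(F))-[215,195]+.5)*8.5).astype(int); print(u.tolist())
    cv2.polylines(c,[u.reshape(-1,1,2)],True,col,1)
cv2.imwrite("pics/m3.png",c)
E
```

```text
[[346, 284], [430, 236], [482, 292], [397, 341]]
[[345, 172], [432, 124], [486, 180], [398, 230]]
```

View pics/m3.png

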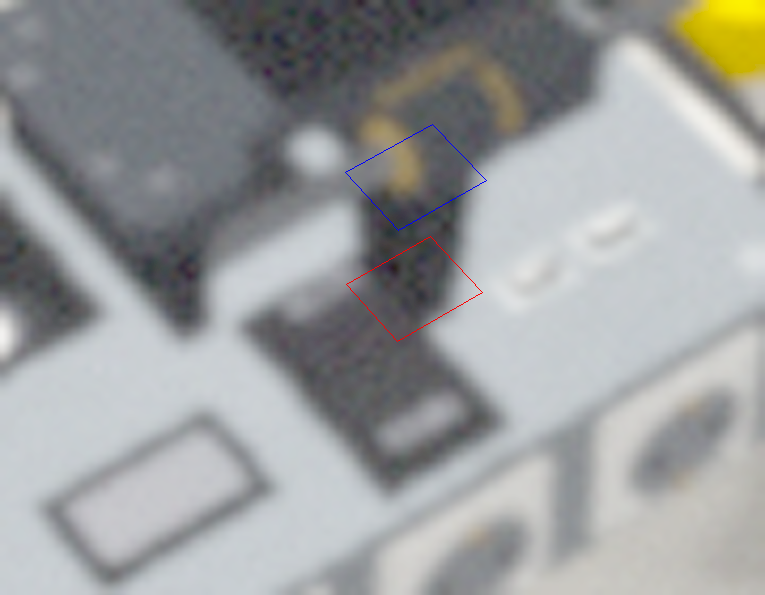

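Off confirmed: the back half is up and the box hasn't moved. The tip is centred on the TCP axis but touches about 15 mm above TCP height, so I'll use contact heights from here. Next is a move over the middle well.

Emit:
step_arm(
  series=[
    {"x": 1, "y": -0.25, "z": 0, "spin": 0},
    {"x": 1, "y": -0.25, "z": 0, "spin": 0},
    {"x": 1, "y": -0.25, "z": 0, "spin": 0},
    {"x": 1, "y": -0.25, "z": 0, "spin": 0},
    {"x": 0.6, "y": -0.1, "z": 0, "spin": 0},
  ],
)

```text
clock: 10.95
eef_pos: [0.5347, 0.0922, 0.1073]
tool_rot: [0.0, 0.994, -0.112, -0.0]
force: [0.6, -0.1, -0.3]
opening: 0.002
```

Emit:
step_arm(
  series=[
    {"x": 0, "y": 0, "z": -0.8, "spin": 0},
    {"x": 0, "y": 0, "z": -0.5, "spin": 0},
    {"x": 0, "y": 0, "z": 0, "spin": 0},
  ],
)

```text
clock: 11.25
eef_pos: [0.5325, 0.0928, 0.0807]
tool_rot: [0.0, 0.994, -0.111, -0.002]
force: [0.4, -0.2, 0.2]
opening: 0.004
```

```bash
cat > l3.py <<'E'
import cv2,sys
from h import *
s=monitor.get_state();p=s["eef_pos"];print(s["clock"],p,s["force"])
P=np.load("P.npy"); c,sn=np.cos(P[2]),np.sin(P[2]); d=p[:2]-P[:2]
print("tcp in box mm",1e3*np.array([c*d[0]+sn*d[1],-sn*d[0]+c*d[1]]),"tip z",p[2]+.015)
b=viewer.get_image("scene")[:,:,::-1].copy()
x0,y0=195,165
c_=cv2.resize(b[y0:y0+80,x0:x0+105],None,fx=7.5,fy=7.5,interpolation=cv2.INTER_CUBIC)
c_=(255*(c_/255.)**.45).astype(np.uint8)
u=(proj("scene",p+[0,0,.015])[0]-[x0,y0]+.5)*7.5; cv2.circle(c_,(int(u[0]),int(u[1])),4,(0,0,255),1)
w=[box(P,(.036+a,b,.072))[0] for a,b in((.021,.021),(.021,-.021),(-.021,-.021),(-.021,.021))]
u=((proj("scene",np.array(w))-[x0,y0]+.5)*7.5).astype(int); cv2.polylines(c_,[u.reshape(-1,1,2)],True,(0,255,0),1)
cv2.imwrite(f"pics/{sys.argv[1]}.png",c_)
E
python3 l3.py n
```

```text
11.25 [0.53245514 0.09275083 0.08073071] [ 0.41559417 -0.18376979  0.20000191]
tcp in box mm [34.26535257  0.80478721] tip z 0.09573070996677926
```

View pics/n.png

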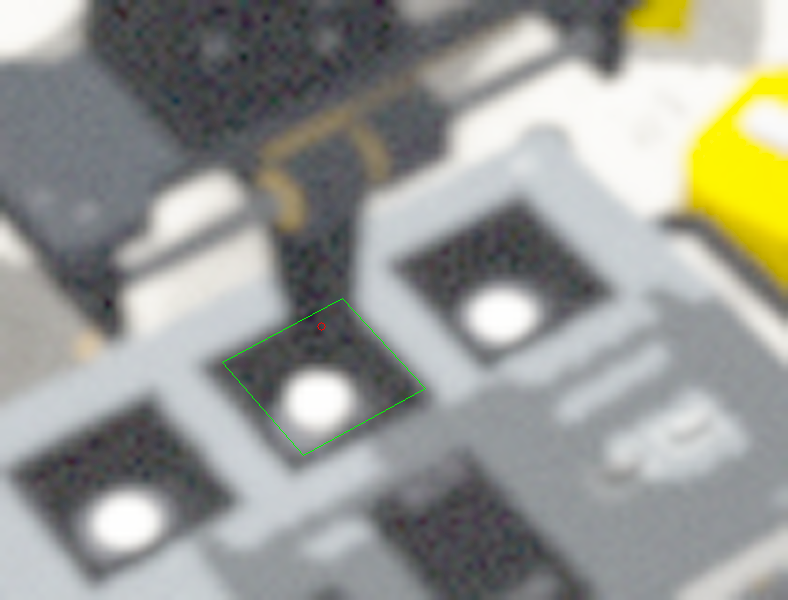

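Emit:
step_arm(
  series=[
    {"x": 0.08, "y": 0, "z": -0.5, "spin": 0},
    {"x": 0, "y": 0, "z": -0.4, "spin": 0},
    {"x": 0, "y": 0, "z": -0.1, "spin": 0},
    {"x": 0, "y": 0, "z": 0, "spin": 0},
  ],
)

```text
clock: 11.7
eef_pos: [0.5351, 0.0927, 0.0621]
tool_rot: [0.0, 0.994, -0.111, -0.0]
force: [1.0, -0.9, 0.4]
opening: 0.005
```

```bash
python3 l3.py o
```

```text
11.7 [0.53510175 0.09272935 0.06207259] [ 0.97976629 -0.87221137  0.428933  ]
tcp in box mm [36.84975909  1.37558446] tip z 0.07707258587747884
```

View pics/o.png

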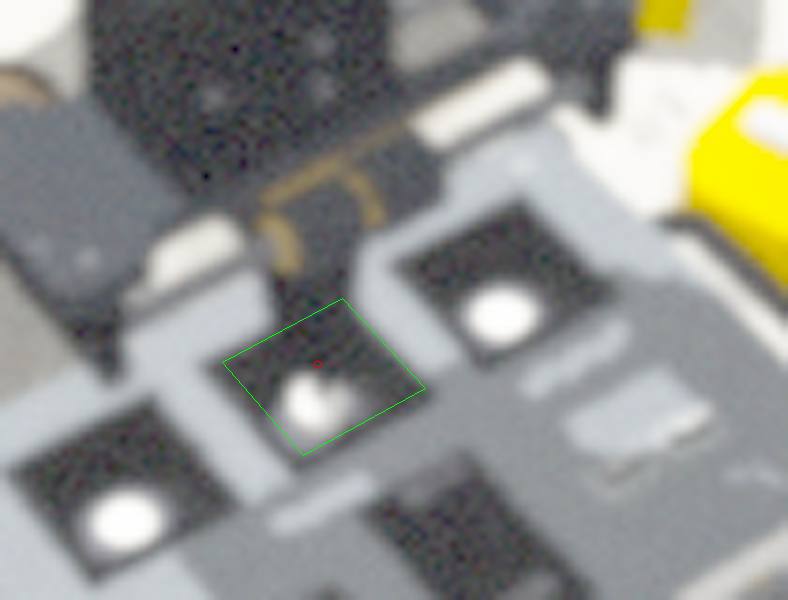

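Emit:
step_arm(
  series=[
    {"x": 0, "y": 0, "z": -0.4, "spin": 0},
    {"x": 0, "y": 0, "z": -0.15, "spin": 0},
    {"x": 0, "y": 0, "z": 0, "spin": 0},
  ],
)

```text
clock: 12.05
eef_pos: [0.535, 0.0927, 0.0509]
tool_rot: [0.0, 0.994, -0.111, -0.0]
force: [-0.4, -0.4, 0.2]
opening: 0.005
```

Emit:
step_arm(
  series=[
    {"x": 0, "y": 0, "z": -0.1, "spin": 0},
    {"x": 0, "y": 0, "z": -0.1, "spin": 0},
    {"x": 0, "y": 0, "z": 0, "spin": 0},
  ],
)

```text
clock: 12.35
eef_pos: [0.5353, 0.0927, 0.0473]
tool_rot: [0.0, 0.994, -0.111, -0.0]
force: [0.2, 0.4, -0.9]
opening: 0.004
```

Emit:
step_arm(
  series=[
    {"x": 0, "y": 0, "z": -0.1, "spin": 0},
    {"x": 0, "y": 0, "z": 0, "spin": 0},
  ],
)

```text
clock: 12.55
eef_pos: [0.5354, 0.0927, 0.0454]
tool_rot: [0.0, 0.994, -0.111, 0.0]
force: [-0.2, -0.4, -0.6]
opening: 0.003
```

```bash
python3 l3.py p
```

```text
12.55 [0.53535958 0.09272279 0.0454111 ] [-0.23027289 -0.37966532 -0.58856442]
tcp in box mm [37.10253259  1.42683825] tip z 0.060411095481489485
```

View pics/p.png

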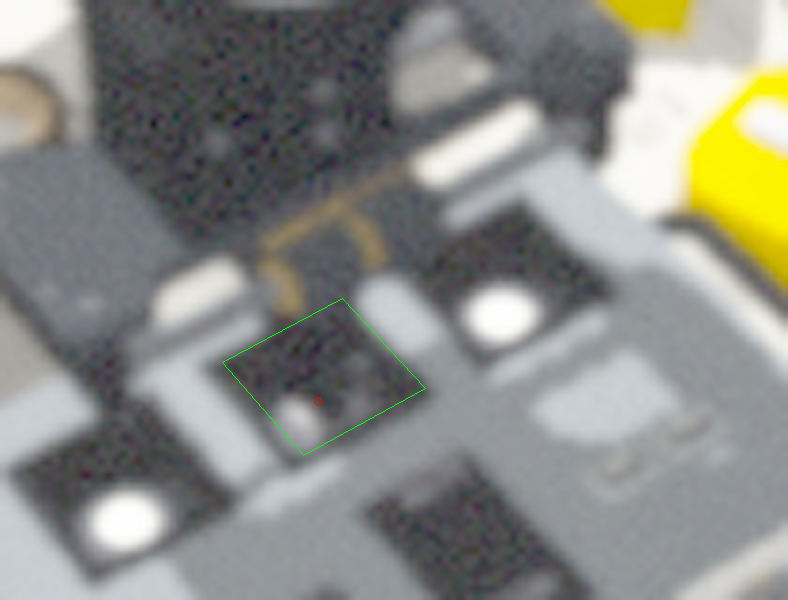

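```bash
python3 - <<'E'
from h import *
P=np.load("P.npy");ca,sa=np.cos(P[2]),np.sin(P[2]);p=np.array([.53536,.09272,.0454])
uv=np.array([110,405])/7.5-.5+[195,165]
for a in(-.03,-.01,0,.01,.03):
    f=lambda v:(proj("scene",p+np.array([ca*a-sa*v[0],sa*a+ca*v[0],v[1]]))-uv).ravel()
    print(a,least_squares(f,[.07,.05]).x+[0,p[2]])
E
```

```text
-0.03 [0.08112809 0.14646352]
-0.01 [0.07135101 0.11960704]
0 [0.06646247 0.1061788 ]
0.01 [0.06157393 0.09275056]
0.03 [0.05179686 0.06589409]
```

Emit:
step_arm(
  series=[
    {"x": 0, "y": 0, "z": -0.05, "spin": 0},
    {"x": 0, "y": 0, "z": 0, "spin": 0},
  ],
)

```text
clock: 12.8
eef_pos: [0.5354, 0.0927, 0.0445]
tool_rot: [0.0, 0.994, -0.111, 0.0]
force: [0.4, 0.0, 0.8]
opening: 0.005
```

Emit:
step_arm(
  series=[
    {"x": 0, "y": 0, "z": -0.05, "spin": 0},
    {"x": 0, "y": 0, "z": 0, "spin": 0},
  ],
)

```text
clock: 13.0
eef_pos: [0.5353, 0.0927, 0.0434]
tool_rot: [0.0, 0.994, -0.111, 0.0]
force: [-0.3, -0.0, 1.4]
opening: 0.007
```

Emit:
step_arm(
  series=[
    {"x": 0, "y": 0, "z": -0.05, "spin": 0},
    {"x": 0, "y": 0, "z": 0, "spin": 0},
  ],
)

```text
clock: 13.2
eef_pos: [0.5354, 0.0927, 0.0424]
tool_rot: [0.0, 0.994, -0.111, 0.0]
force: [-0.2, -0.1, 0.8]
opening: 0.007
```

Emit:
step_arm(
  series=[
    {"x": 0, "y": 0, "z": -0.05, "spin": 0},
    {"x": 0, "y": 0, "z": 0, "spin": 0},
  ],
)

```text
clock: 13.4
eef_pos: [0.5353, 0.0927, 0.0413]
tool_rot: [0.0, 0.994, -0.111, -0.0]
force: [0.3, 0.2, 1.3]
opening: 0.007
```

```bash
python3 l3.py q
```

```text
13.4 [0.53532617 0.09271542 0.04133899] [0.34989838 0.23426063 1.30245099]
tcp in box mm [37.0716113   1.41218246] tip z 0.05633899401208111
```

View pics/q.png

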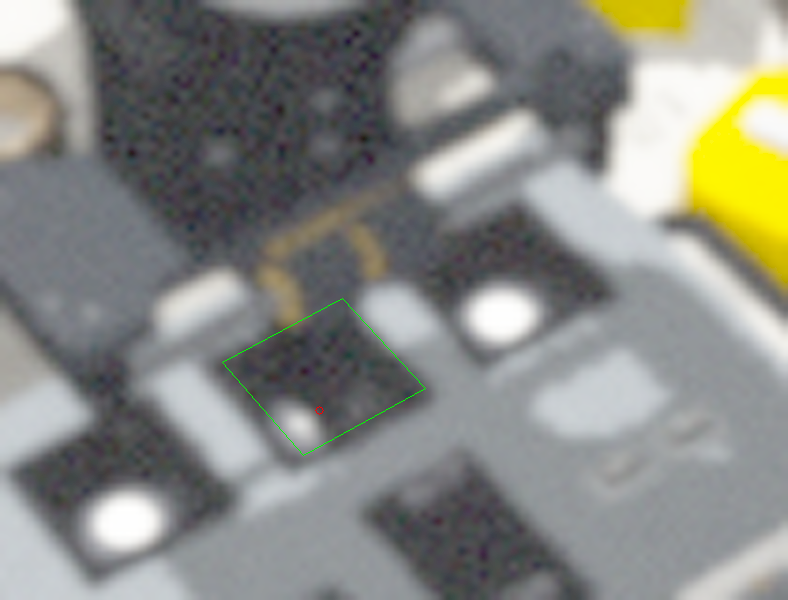

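Emit:
step_arm(
  series=[
    {"x": 0, "y": 0, "z": -0.05, "spin": 0},
    {"x": 0, "y": 0, "z": 0, "spin": 0},
  ],
)

```text
clock: 13.65
eef_pos: [0.5354, 0.0927, 0.0404]
tool_rot: [0.0, 0.994, -0.111, 0.0]
force: [0.1, 0.5, 1.8]
opening: -0.001
```

Emit:
step_arm(
  series=[
    {"x": 0, "y": 0, "z": -0.05, "spin": 0},
    {"x": 0, "y": 0, "z": 0, "spin": 0},
  ],
)

```text
clock: 13.85
eef_pos: [0.5353, 0.0927, 0.0394]
tool_rot: [0.0, 0.994, -0.111, -0.0]
force: [-0.3, -0.3, 0.6]
opening: 0.009
```

Emit:
step_arm(
  series=[
    {"x": 0, "y": 0, "z": -0.05, "spin": 0},
    {"x": 0, "y": 0, "z": 0, "spin": 0},
  ],
)

```text
clock: 14.05
eef_pos: [0.5354, 0.0927, 0.039]
tool_rot: [0.0, 0.994, -0.111, 0.0]
force: [-1.2, 0.4, 9.9]
opening: 0.005
```

Emit:
step_arm(
  series=[
    {"x": 0, "y": 0, "z": -0.05, "spin": 0},
    {"x": 0, "y": 0, "z": 0, "spin": 0},
  ],
)

```text
clock: 14.25
eef_pos: [0.5355, 0.0927, 0.0389]
tool_rot: [-0.0, 0.994, -0.111, 0.001]
force: [-5.5, -1.2, 20.8]
opening: 0.003
```

Emit:
step_arm(
  series=[
    {"x": 0, "y": 0, "z": 0.5, "spin": 0},
    {"x": 0, "y": 0, "z": 1, "spin": 0},
    {"x": 0, "y": 0, "z": 1, "spin": 0},
    {"x": 0, "y": 0, "z": 0.6, "spin": 0},
    {"x": 0, "y": 0, "z": 0, "spin": 0},
  ],
)

```text
clock: 14.75
eef_pos: [0.5359, 0.0928, 0.1007]
tool_rot: [-0.0, 0.994, -0.111, 0.001]
force: [0.4, -0.4, 0.1]
opening: 0.007
```

```bash
python3 l3.py r
```

```text
14.75 [0.53594998 0.09275998 0.10073877] [ 0.42566064 -0.43088264  0.1425837 ]
tcp in box mm [37.66967341  1.59508461] tip z 0.11573877022709893
```

View pics/r.png

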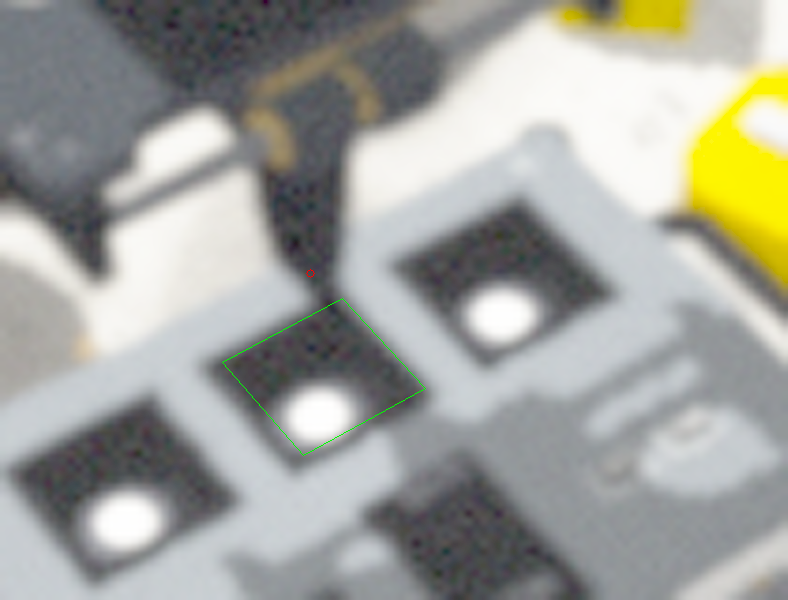

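Emit:
step_arm(
  series=[
    {"x": -1, "y": 0.25, "z": 0, "spin": 0},
    {"x": -1, "y": 0.25, "z": 0, "spin": 0},
    {"x": -1, "y": 0.2, "z": 0, "spin": 0},
    {"x": -0.05, "y": 0, "z": 0, "spin": 0},
    {"x": 0, "y": 0, "z": 0, "spin": 0},
  ],
)

```text
clock: 15.3
eef_pos: [0.4745, 0.1067, 0.099]
tool_rot: [0.0, 0.994, -0.111, -0.0]
force: [-0.2, -0.1, 0.0]
opening: 0.005
```

Emit:
step_arm(
  series=[
    {"x": 0, "y": 0, "z": -0.8, "spin": 0},
    {"x": 0, "y": 0, "z": -0.5, "spin": 0},
    {"x": 0, "y": 0, "z": 0, "spin": 0},
  ],
)

```text
clock: 15.6
eef_pos: [0.4742, 0.1065, 0.072]
tool_rot: [0.0, 0.994, -0.112, -0.001]
force: [0.1, -0.8, -0.1]
opening: 0.004
```

```bash
python3 l3.py s
```

```text
15.6 [0.47421621 0.10648081 0.07201971] [ 0.0903821  -0.81469378 -0.07017742]
tcp in box mm [-25.56904924   1.16616036] tip z 0.08701970586657226
```

View pics/s.png

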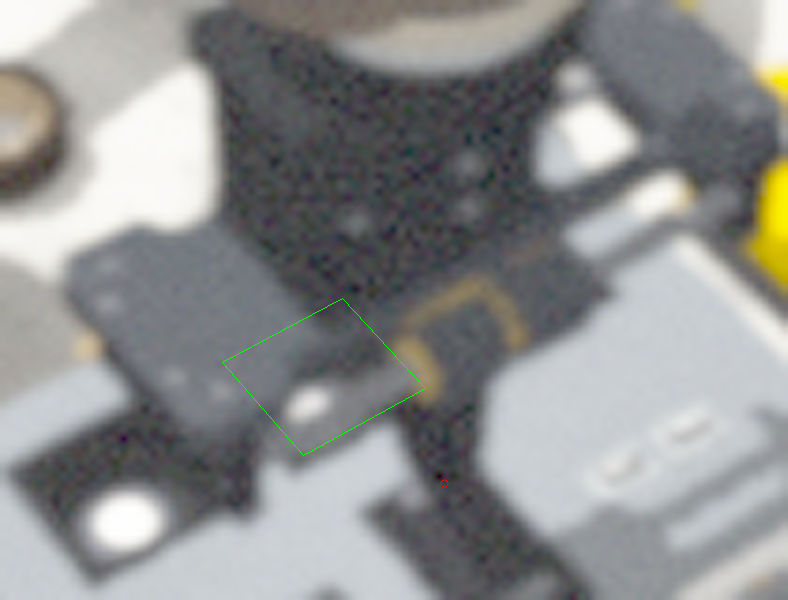

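Emit:
step_arm(
  series=[
    {"x": 0, "y": 0, "z": -0.1, "spin": 0},
    {"x": 0, "y": 0, "z": -0.1, "spin": 0},
    {"x": 0, "y": 0, "z": -0.1, "spin": 0},
    {"x": 0, "y": 0, "z": 0, "spin": 0},
  ],
)

```text
clock: 16.05
eef_pos: [0.4747, 0.1067, 0.0676]
tool_rot: [-0.0, 0.994, -0.111, 0.0]
force: [1.1, -0.2, 1.3]
opening: 0.006
```

Emit:
step_arm(
  series=[
    {"x": 0, "y": 0, "z": -0.1, "spin": 0},
    {"x": 0, "y": 0, "z": -0.1, "spin": 0},
    {"x": 0, "y": 0, "z": 0, "spin": 0},
  ],
)

```text
clock: 16.35
eef_pos: [0.4744, 0.1067, 0.0633]
tool_rot: [0.0, 0.994, -0.111, 0.0]
force: [1.4, -0.2, 0.8]
opening: 0.003
```

Emit:
step_arm(
  series=[
    {"x": 0, "y": 0, "z": -0.05, "spin": 0},
    {"x": 0, "y": 0, "z": 0, "spin": 0},
  ],
)

```text
clock: 16.55
eef_pos: [0.4742, 0.1067, 0.0624]
tool_rot: [0.0, 0.994, -0.111, -0.0]
force: [2.7, 0.3, 1.2]
opening: 0.002
```

Emit:
step_arm(
  series=[
    {"x": 0, "y": 0, "z": -0.05, "spin": 0},
    {"x": 0, "y": 0, "z": 0, "spin": 0},
  ],
)

```text
clock: 16.75
eef_pos: [0.4742, 0.1067, 0.0614]
tool_rot: [0.0, 0.994, -0.111, -0.0]
force: [1.6, 0.2, 2.0]
opening: 0.006
```

Emit:
step_arm(
  series=[
    {"x": 0, "y": 0, "z": -0.05, "spin": 0},
    {"x": 0, "y": 0, "z": 0, "spin": 0},
  ],
)

```text
clock: 16.95
eef_pos: [0.4742, 0.1067, 0.0604]
tool_rot: [0.0, 0.994, -0.111, -0.0]
force: [1.1, 0.2, 0.7]
opening: 0.004
```

Emit:
step_arm(
  series=[
    {"x": 0, "y": 0, "z": -0.05, "spin": 0},
    {"x": 0, "y": 0, "z": 0, "spin": 0},
  ],
)

```text
clock: 17.15
eef_pos: [0.4742, 0.1067, 0.06]
tool_rot: [0.0, 0.994, -0.111, 0.0]
force: [-0.9, -1.4, 10.9]
opening: 0.004
```

Emit:
step_arm(
  series=[
    {"x": 0, "y": 0, "z": -0.05, "spin": 0},
    {"x": 0, "y": 0, "z": 0, "spin": 0},
  ],
)

```text
clock: 17.35
eef_pos: [0.4743, 0.1067, 0.0598]
tool_rot: [-0.0, 0.994, -0.111, 0.0]
force: [-4.6, -2.0, 24.8]
opening: 0.004
```

Emit:
step_arm(
  series=[
    {"x": 0, "y": 0, "z": 0.5, "spin": 0},
    {"x": 0, "y": 0, "z": 1, "spin": 0},
    {"x": 0, "y": 0, "z": 1, "spin": 0},
    {"x": 0, "y": 0, "z": 1, "spin": 0},
    {"x": 0, "y": 0, "z": 1, "spin": 0},
  ],
)

```text
clock: 17.85
eef_pos: [0.4737, 0.1067, 0.1491]
tool_rot: [0.0, 0.994, -0.111, -0.001]
force: [1.0, 0.5, -0.1]
opening: 0.0
```

Emit:
step_arm(
  series=[
    {"x": 0, "y": -1, "z": 0, "spin": 0},
    {"x": 0, "y": -1, "z": 0, "spin": 0},
    {"x": 0, "y": -1, "z": 0, "spin": 0},
    {"x": 0, "y": -1, "z": 0, "spin": 0},
    {"x": 0, "y": -1, "z": 0, "spin": 0},
  ],
)

```text
clock: 18.35
eef_pos: [0.4737, 0.006, 0.1483]
tool_rot: [0.0, 0.994, -0.111, -0.001]
force: [-0.5, 0.5, 0.2]
opening: 0.004
```

Emit:
step_arm(
  series=[
    {"x": 0, "y": -1, "z": 0, "spin": 0},
    {"x": 0, "y": -1, "z": 0, "spin": 0},
    {"x": 0, "y": -1, "z": 0, "spin": 0},
    {"x": 0, "y": -1, "z": 0, "spin": 0},
    {"x": 0, "y": -1, "z": 0, "spin": 0},
  ],
)

```text
clock: 18.85
eef_pos: [0.4737, -0.0939, 0.1483]
tool_rot: [-0.0, 0.994, -0.111, -0.001]
force: [0.3, 0.7, 1.3]
opening: 0.001
```

Emit:
step_arm(
  series=[
    {"x": 0, "y": -1, "z": 0, "spin": 0},
    {"x": 0, "y": -1, "z": 0, "spin": 0},
    {"x": 0, "y": -1, "z": 0, "spin": 0},
    {"x": 0, "y": 0, "z": 0, "spin": 0},
    {"x": 0, "y": 0, "z": 0, "spin": 0},
  ],
)

```text
clock: 19.35
eef_pos: [0.4738, -0.153, 0.1482]
tool_rot: [-0.0, 0.994, -0.112, -0.001]
force: [-0.3, 0.5, 1.2]
opening: 0.004
```

```bash
python3 look.py z; python3 - <<'E'
import cv2
from h import *
cv2.imwrite("pics/zf.png",viewer.get_image("top")[:,:,::-1])
E
```

```text
19.35 [ 0.47381177 -0.15299987  0.14819196] [-0.31139176  0.4981055   1.24963019]
tcp in box mm [  32.05135818 -251.83635371] tip z 0.12919196428420124
scene [[329.60550867 149.75220187]]
top [[339.82034276 205.43515924]]
```

View pics/z_t.png

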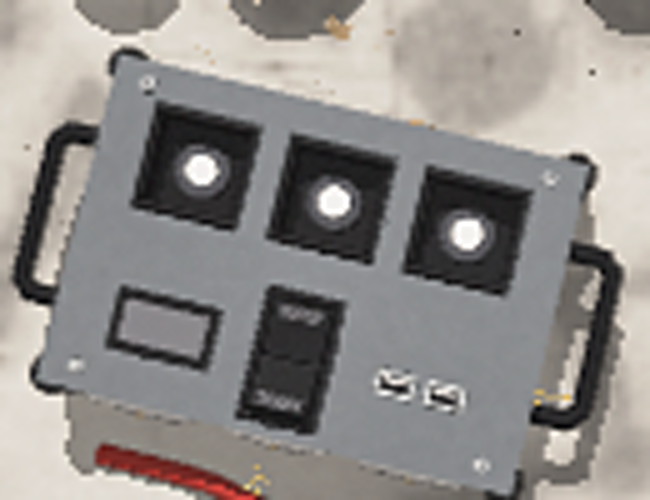

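View pics/z_s.png

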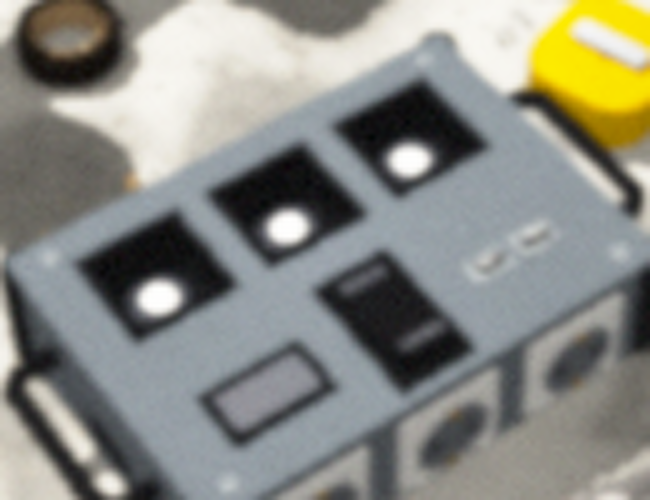

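View pics/zf.png

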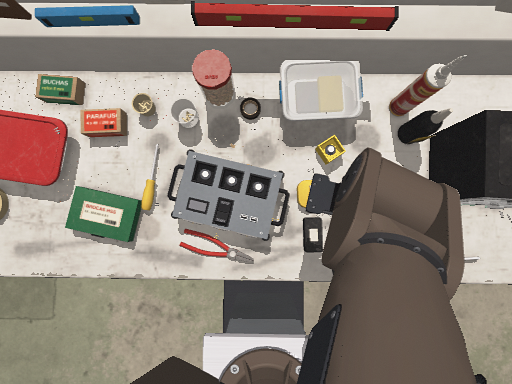

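The middle key now sits like the other two. The rocker matches its starting picture, the box hasn't moved, and the gripper is clear, so I'm handing in.

```bash
python3 - <<'E'
import cv2
from h import *
a=cv2.imread("pics/scene0.png").astype(int);b=viewer.get_image("scene")[:,:,::-1].astype(int)
d=abs(a-b).max(2)[200:262,180:320]; print("panel diff mean,max",d.mean(),d.max())
print(monitor.get_state()["force"]); print(manip.close_job())
E
```

```text
panel diff mean,max 13.989170506912442 163
[0.16428646 0.21632965 0.36692542]
the job is handed in; nothing more can be done
None
```

I pressed the rocker to off, pushed the middle breaker's key fully home, and pressed the rocker back to on, then handed the job in at about 19.4 s. The hand-in reports no verdict. The tripped breaker was the middle one: its key fitted a top height of 62 mm, the other two 54 mm.

**Final checks:**
- **Stops:** each of the three presses ended against a hard stop, with the force rising to 21–26 N.
- **Pictures:** in the last pictures the rocker looks as it did at the start (on) and the middle key looks level with the other two. The box and tools show no visible shift, though the arm hid part of the tape measure.
- **Clearance:** the gripper is well clear of everything.

**What disagreed:**
- **Fingertip height:** the closed fingertips touched about 15 mm above the reported TCP height, not 19 mm below it as described. I found each contact by force and pictures instead.
- **Camera fit:** the two cameras' fits of the box differed by about 4 mm sideways.
- **Picture comparison:** the automatic before-and-after comparison of the panel was inconclusive. It showed a mean difference of 14 and a maximum of 163, but image noise, shadows and the moved key also count in it. My judgement rests on the forces and on looking at the pictures.

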